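# Jack up the edge of the coil rack and hold it

### The arm

A 6-joint arm with a two-finger parallel gripper is mounted at the origin on the work surface. World frame = base frame: x ahead of the robot, y to its left, z up, the work surface at z = 0. Lengths are in m, angles in degrees, forces in N, time in s.
With the tool pointing down it reaches from about 0.325 to 0.775 m from the base axis. Payload 5.5 kg.
Tool frame: the origin (TCP) lies between the finger pads; the fingertips stand 17 mm ahead of it and the grasp point (between the pads) lies 2 mm behind it; x points along the fingers, z is the direction in which the jaws open and shut, and the axes are right-handed (so a half turn about x gives the same grasp; the last joint's range is limited). The gripper opens to 88 mm and grips with 3 to 60 N. Pads are 20 mm wide; open, the fingers measure 115 mm over their backs; the gripper's body (75 mm by 178 mm) begins 61 mm behind the grasp point.
Start: joints at [-72.233, 5.22, 70.514, -0, 104.267, -3.249], TCP at [0.215, -0.56, 0.24] pointing down, gripper open.
Joint ranges: [-164.24, 164.24], [-49.07, 125.15], [9.68, 141.18], [-86.29, 266.29], [3.28, 154.24], [-151.56, 151.56]. Speed limits (degrees/s): [147.25, 147.25, 172.46, 180, 180, 180].

### API

Orientations are given as a 3x3 rotation matrix whose columns are the frame's x, y, z axes.
In Python, from station import * gives the robot as it stands.
- The arm moves only by the shell command python3 -m pendant 'ROWS'. ROWS is JSON, a list that holds one entry, the list of rows, each a list of 7 numbers: the turn, a rotation vector about the tool's x, y, z in degrees, then the shift along the tool's x, y, z in mm, then the opening, from 0 (shut) to 1 (fully open). A call has 1 to 8 rows; each row shifts and turns the pose as measured when the row begins, along the tool's axes as they then stand; what a row does not reach is not made up. A row lasts 1/10 s, in which the tool goes at most 50 mm and 8.59 degrees, less where a joint would pass 70% of its speed; a pose out of reach is approached as far as the arm can. A call is refused whole if a number of a shift passes 50 or a number of a turn 8.59, either way. A call with a gripper value outside its range is refused whole. The fingers move at their own pace and stop on an object; the grip force is fixed at half the most. Time passes only in rows, so rows that do not move let the fingers close. It gives the time, the measured TCP pose, the force and the opening at its end, in the units of the state.
- state(): the state, without advancing time (a new reading comes with each control period).
- read_camera(name): name is "scene" or "top" or "wrist"; returns a dict with "frame" (420x560x3 uint8, red, green, blue), "range_z" (420x560 float32, m along the optical axis (not along the pixel's ray), 0 where there is no reading), "fx", "fy", "cx", "cy" (pixels), "R" (3x3) and "t" (3): a world point X has camera coordinates R X + t. Camera axes: x right, y down, z forward; pixel columns grow to the right and rows downward; lengths in m; the calibration is good to about 2 mm. The wrist camera is an equidistant fisheye: a pixel r from the principal point sees the ray r / f radians off the axis. A picture is of the moment at which its call begins.
- finish_job(): hands the job in, once; it reports no verdict.
The state is a dict: "time_s": time; "qpos": joint angles; "qvel": joint speeds; "joint_torque": joint torques, N m; "position": TCP position; "eef_rot": TCP orientation; "ft_force": force on the tool from outside, world axes, zero at the start; "moment": the same for the moment, N m; "grip_width": opening from 0.0 (shut) to 1.0 (fully open).
Only numpy, scipy, OpenCV 4.12 (cv2) and the standard library are available. Lean on these libraries where they do the work, as an engineer would, in place of code of your own. Each camera call takes 0.05 s, during which the arm holds its last target.

### The job

On the small bench jack, turn the valve knob until its pointer lines up with the raised rib on the housing, then set the jack flat on the bench with its saddle centred under the round lifting lug of the coil rack (not under a square tab). Give the handle a full pump, all the way down and all the way back up, then push it down as far as it goes again and finish while holding it down, the rack's edge carried by the jack alone: the jack does not lock, so do not let go. Never tip the jack over, do not push on the rack with the arm, and leave the loose coils, the tape roll and the screwdriver where they are.

Things in the scene. Friction and masses are not known exactly. Their poses are not given: they have to be found in the camera images.
- jack: Loose grey bench jack, about 0.8 kg. Origin: centre of the underside of its base plate (270 x 80 x 10 thick); x forward, from handle to saddle, z up. Pump housing centred 10 ahead of the origin, 54 long (x) x 44 wide (y), top 62 above the bench: grip the jack there, across the 44, from above (the valve knob on it reaches 88). Saddle axis 105 ahead of the origin; the handle runs backward.
- saddle_top (a point): Centre of the flat top of the jack's saddle, a steel disc of 36 diameter; 44 above the bench while the handle is up. Full handle travel raises it 40 (80 per rad).
- valve_grip (a point): Middle of the jack's valve knob, on its vertical axis, 77 above the bench (10 ahead of the jack's origin). The knob is a black upright bar 36 long x 11 thick, from 68 to 87 above the bench, on a disc of 34 diameter; a steel pointer sits at one end of the bar, with a steel line along that half of its top.
- jack_valve (a joint): Valve knob angle, rad, range 0 to 1.9; grows clockwise seen from above. The pointer's heading is 1.2 minus this value, counter-clockwise from the jack's x axis. At 1.2 (closed) the pointer points straight forward, towards the saddle, at the steel rib on the housing's front top edge. Friction about 0.03 N m; it stays where it is left.
- jack_handle (a joint): Pump handle angle, rad: 0 is up (where a spring returns it), 0.5 is fully down, at its stop. Pushing down on the paddle takes about 3 N free and 6 to 10 N with the rack on the saddle.
- paddle (a point): Centre of the top face of the paddle at the handle's end: black plate 50 long x 38 wide x 10 thick. It lies 110 from the hinge along the handle and 5 above the handle's centre line; about 95 above the bench with the handle up, 42 with it down.
- handle_hinge (a point): Hinge of the pump handle: 22 behind the jack's origin, 46 above the bench, axis along the jack's y. With joint value q the handle points backward and upward from here at 0.42 - q rad above level.
- coil_rack: Grey frame fixed to the bench, 250 (x) x 240 (y) x 60 high, origin at the centre of its underside, with an aluminium bed that carries 12 black coils (to 112 above the bench), hinged along the +y edge. From its -y edge stick out two square tabs and, between them, the round lifting lug (44 diameter, top 70 above the bench, a small steel cone on top).
- lift_pad (a point): Lift point: centre of the underside of the round lug's pad (32 diameter), 35 to the -x and 137 to the -y side of the rack's origin, 56 above the bench while the bed lies down: 12 above the saddle of a jack with its handle up. The bench below is free; the jack comes in from the rack's -y side, its x axis about along the rack's +y.
- rack_bed (a joint): Tilt of the rack's bed, rad: 0 is lying down; grows as the lug is lifted (lug about 247 from the hinge). A full stroke gives about 0.11.
- coil_a: Loose black coil 42 x 32 x 36 high on the bench, on the -x side of the lane to the round lug; origin centre of underside. Leave it alone.
- coil_b: The same, on the +x side of the lane. Leave it alone.
- tape_roll: Roll of amber tape lying flat, 90 diameter, 40 high. Leave it alone.
- screwdriver: Black-handled screwdriver lying on the bench. Leave it alone.

How it is judged:
By the outcome, as a careful person would: the job done as asked, in the order asked, and still so for the second after the job is handed in, while the arm keeps its last pose, push and grip.
It also fails if it takes over 58 s, if anything falls off the work surface, if the arm or the gripper's body presses on something with over 40 N, if the wrist force passes 120 N, or if a joint passes its speed limit or range.

## Working session

There is one attempt and no reset: what is moved stays moved. The work goes in short steps, Python scripts to look and compute and a shell command to move; the robot and the scene stay as the last step left them, time stands still between calls to the robot, and variables do not carry over. Pictures are saved under pics/ and viewed, and the job is handed in when it is done.

```bash
ls; mkdir -p pics; cat > h.py <<'E'
from station import *
import numpy as np, cv2
def snap(n,f):
    c=read_camera(n); cv2.imwrite('pics/'+f+'.png',c['frame'][:,:,::-1]); np.savez('pics/'+f+'.npz',**c); return c
def world(c,u,v,z=None):
    # pinhole; uses depth, or plane z
    d=np.array([(u-c['cx'])/c['fx'],(v-c['cy'])/c['fy'],1.0]);R=np.array(c['R']);t=np.array(c['t'])
    o=-R.T@t; w=R.T@d
    if z is None: s=c['range_z'][int(v),int(u)]
    else: s=(z-o[2])/w[2]
    return o+s*w
E
python3 - <<'E'
from h import *
print(state())
for n in ['scene','top','wrist']:
    c=snap(n,n+'0'); print(n,c['fx'],c['cx'],c['cy'],(-np.array(c['R']).T@c['t']).round(3),np.array(c['R']).round(3).tolist())
E
```

```text
pics
{'time_s': 0.0, 'qpos': array([-7.22333409e+01,  5.26334752e+00,  7.05808813e+01,  1.97102581e-04,
        1.04266916e+02, -3.24877659e+00]), 'qvel': array([ 0.02437217,  0.01254285, -0.0096251 , -0.02564262, -0.11401131,
        0.00983519]), 'joint_torque': array([-2.51984620e-04, -4.46451473e+01, -4.06450653e+01,  6.97266217e-02,
        2.90489767e-02, -1.39301378e-04]), 'position': array([ 0.21509006, -0.55984145,  0.23851419]), 'eef_rot': array([[-5.88748079e-04,  9.33483577e-01,  3.58619665e-01],
       [ 1.84833439e-03,  3.58620130e-01, -9.33481754e-01],
       [-9.99998119e-01,  1.13263471e-04, -1.93652672e-03]]), 'ft_force': array([ 0.39177046, -0.44426442, -0.82429038]), 'moment': array([ 0.0049552 , -0.04596696, -0.03268133]), 'grip_width': 1.0029806194280435}
scene 539.9852377154982 274.3648326938177 213.7512889887687 [0.959 0.563 1.191] [[-0.816, 0.577, -0.013], [0.497, 0.691, -0.525], [-0.294, -0.435, -0.851]]
top 471.07981139248847 288.99537704737895 208.8416760536824 [ 0.429 -0.011  1.482] [[-0.005, -1.0, -0.015], [-0.996, 0.007, -0.091], [0.091, 0.015, -0.996]]
wrist 325.19226210127806 281.1501653263958 210.417901198957 [ 0.278 -0.537  0.386] [[0.358, -0.934, -0.001], [-0.905, -0.348, 0.244], [-0.229, -0.087, -0.97]]
```

View pics/top0.png

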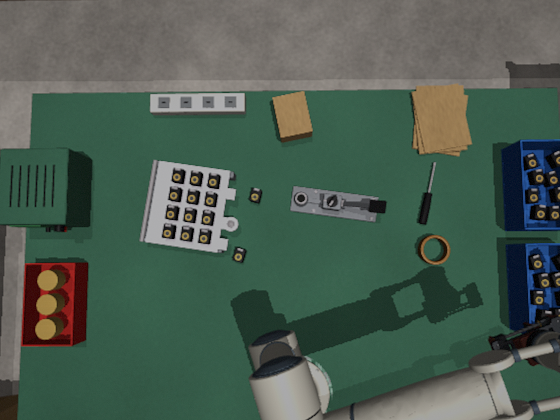

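View pics/scene0.png

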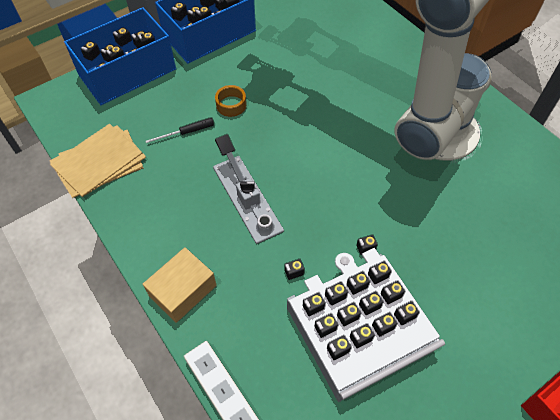

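View pics/wrist0.png

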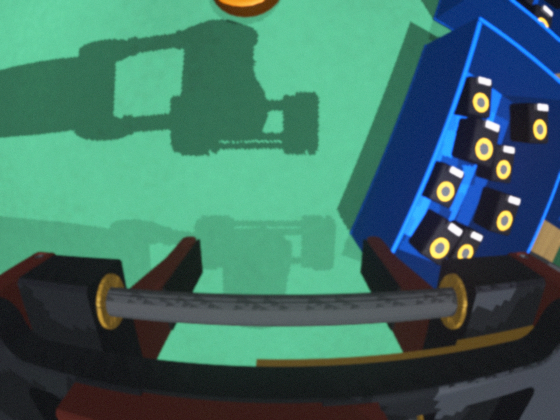

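Top view: jack at about (340,202), saddle (300,199) on the left, paddle (376,206). Round lug at (231,224), coils at (255,195) and (239,255). I'll zoom in and measure.

```bash
python3 - <<'E'
from h import *
t=np.load('pics/top0.npz'); s=np.load('pics/scene0.npz')
a=t['frame'][170:275,200:400,::-1]; a=cv2.resize(a,None,fx=4,fy=4,interpolation=cv2.INTER_CUBIC); cv2.imwrite('pics/tz.png',a)
b=s['frame'][120:290,190:400,::-1]; b=cv2.resize(b,None,fx=3.5,fy=3.5,interpolation=cv2.INTER_CUBIC); cv2.imwrite('pics/sz.png',b)
for n,u,v in [('saddle',300,199),('paddle',376,206),('lug',231,224),('knob',333,202),('coilb',255,195),('coila',239,255),('bench',280,230)]:
    print(n,world(t,u,v).round(4))
E
```

```text
saddle [ 0.5914 -0.0234  0.0401]
paddle [ 0.5627 -0.2466  0.0974]
lug [0.5134 0.1836 0.0787]
knob [ 0.5779 -0.1221  0.0736]
coilb [0.605  0.1154 0.039 ]
coila [0.4208 0.1642 0.038 ]
bench [0.4981 0.0398 0.0026]
```

View pics/tz.png

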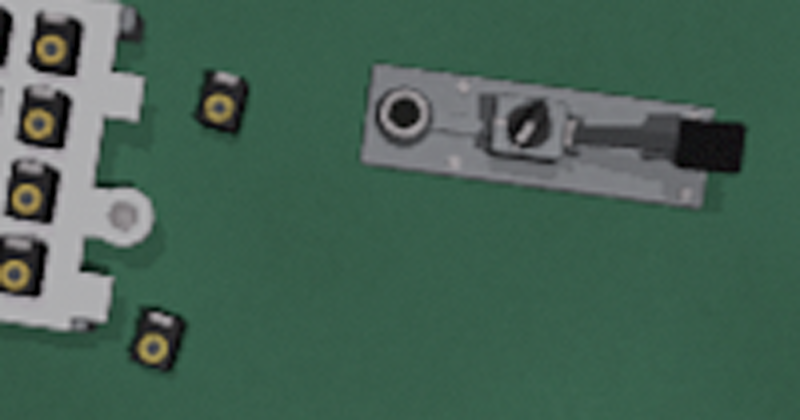

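View pics/sz.png

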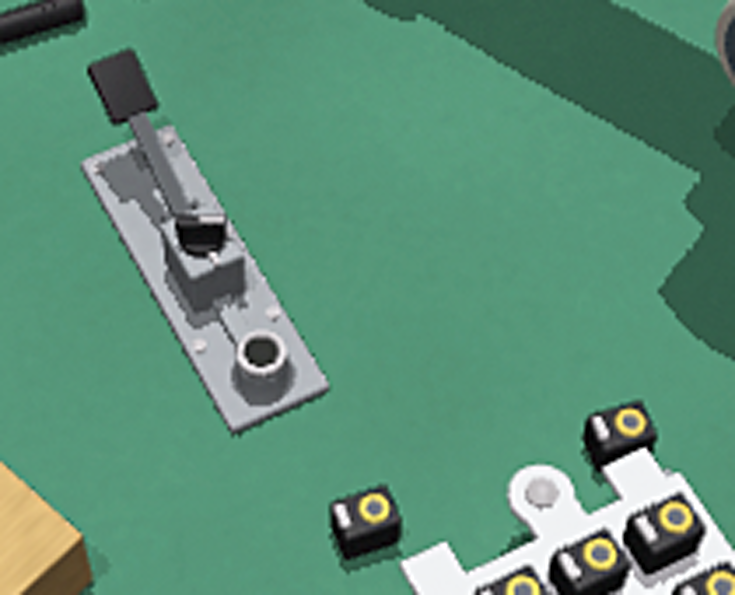

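```bash
cat > m.py <<'E'
from h import *
t=np.load('pics/top0.npz'); s=np.load('pics/scene0.npz')
T=lambda x,y,z: world(t,(x+.5)/4-.5+200,(y+.5)/4-.5+170,z)
S=lambda x,y,z: world(s,(x+.5)/3.5-.5+190,(y+.5)/3.5-.5+120,z)
E
python3 - <<'E'
from m import *
P=[T(373,64,.01),T(360,163,.01),T(714,110,.01),T(698,208,.01)]
Q=[S(328,386,.01),S(236,432,.01),S(82,162,.01),S(172,126,.01)]
for p in (P,Q): print(np.round(p,4).tolist(), np.mean(p,0).round(4))
f=(P[0]+P[1]-P[2]-P[3]);print('yawT',np.degrees(np.arctan2(f[1],f[0])),np.linalg.norm(f)/2)
f=(Q[0]+Q[1]-Q[2]-Q[3]);print('yawS',np.degrees(np.arctan2(f[1],f[0])),np.linalg.norm(f)/2)
print('saddle',T(404,113,.044),S(262,351,.044))
print('paddle',T(711,146,.095),S(123,86,.095))
print('lug',T(123,216,.07),S(541,492,.074))
print('tabs',T(140,97,.06),T(107,297,.06))
print('knob',T(528,124,.087),T(522,134,.087))
print('coilb',T(219,107,.036),S(375,508,.036))
print('coila',T(153,347,.036),S(630,421,.036))
# rack
c=t; A=world(c,157,161,.06)
E
```

```text
[[0.6374, -0.0016, 0.01], [0.5591, 0.0091, 0.01], [0.599, -0.2687, 0.01], [0.5221, -0.2545, 0.01]] [ 0.5794 -0.1289  0.01  ]
[[0.5602, 0.0122, 0.01], [0.6353, 0.0047, 0.01], [0.5982, -0.2624, 0.01], [0.522, -0.2509, 0.01]] [ 0.5789 -0.1241  0.01  ]
yawT 81.90999478379635 0.26805676405665513
yawS 81.91358606836252 0.26776324322195544
saddle [ 0.59445967 -0.02534934  0.044     ] [ 0.59289932 -0.02238449  0.044     ]
paddle [ 0.56249157 -0.25101059  0.095     ] [ 0.56241817 -0.24480851  0.095     ]
lug [0.5150572  0.18673633 0.07      ] [0.51492098 0.18908176 0.074     ]
tabs [0.60632443 0.17570148 0.06      ] [0.45455366 0.19986613 0.06      ]
knob [ 0.5806314  -0.11704419  0.087     ] [ 0.57318672 -0.11248775  0.087     ]
coilb [0.60107323 0.11758816 0.036     ] [0.59880596 0.12033174 0.036     ]
coila [0.41662764 0.16790088 0.036     ] [0.41477564 0.16956241 0.036     ]
```

```bash
python3 - <<'E'
from m import *
a=t['frame'][145:270,130:250,::-1]; cv2.imwrite('pics/rz.png',cv2.resize(a,None,fx=4.6,fy=4.6,interpolation=cv2.INTER_CUBIC))
E
```

```text
(no output)
```

View pics/rz.png

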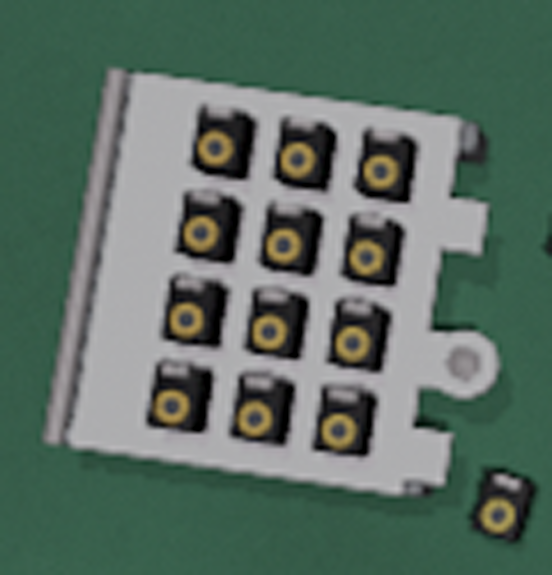

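```bash
cat > plan.py <<'E'
from h import *
from scipy.spatial.transform import Rotation as Ro
def heading(R): return np.degrees(np.arctan2(R[1,2],R[0,2]))
def pose():
    s=state(); return s['position'],s['eef_rot'],s
def plan(target,h,n,grip,dec=1):
    """straight rows to target at heading h with tool down"""
    p,R,s=pose(); h0=heading(R)
    d=(h-h0+180)%360-180 if abs(h-h0)>180 else h-h0
    Rt=np.array([[0,-np.sin(np.radians(h)),np.cos(np.radians(h))],[0,np.cos(np.radians(h)),np.sin(np.radians(h))],[-1,0,0]])
    rv=Ro.from_matrix(R.T@Rt).as_rotvec(degrees=True)
    out=[]
    step=(np.array(target)-p)/n
    Rc=R.copy()
    for i in range(n):
        t=np.r_[rv/n, Rc.T@step*1000]
        out.append([round(float(x),dec) for x in t]+[grip]); Rc=Rc@Ro.from_rotvec(rv/n,degrees=True).as_matrix()
    for i in range(0,n,8): print(str([out[i:i+8]]).replace(' ',''))
def rep():
    p,R,s=pose(); print('t',s['time_s'],'p',p.round(4),'head',round(heading(R),2),'down',R[2,0].round(4),R[:2,0].round(4),'F',s['ft_force'].round(2),'M',s['moment'].round(2),'w',round(s['grip_width'],3),'q',s['qpos'].round(1))
E
python3 - <<'E'
from plan import *
plan([0.630,-0.151,0.2],57,16,0.5)
E
```

```text
[[[-7.9,-0.0,-0.0,2.4,33.4,-14.6,0.5],[-7.9,-0.0,-0.0,2.4,35.1,-9.8,0.5],[-7.9,-0.0,-0.0,2.4,36.1,-5.0,0.5],[-7.9,-0.0,-0.0,2.4,36.4,0.0,0.5],[-7.9,-0.0,-0.0,2.4,36.1,5.0,0.5],[-7.9,-0.0,-0.0,2.4,35.0,9.9,0.5],[-7.9,-0.0,-0.0,2.4,33.3,14.6,0.5],[-7.9,-0.0,-0.0,2.4,31.0,19.1,0.5]]]
[[[-7.9,-0.0,-0.0,2.4,28.1,23.1,0.5],[-7.9,-0.0,-0.0,2.4,24.7,26.8,0.5],[-7.9,-0.0,-0.0,2.4,20.8,29.9,0.5],[-7.9,-0.0,-0.0,2.4,16.5,32.5,0.5],[-7.9,-0.0,-0.0,2.4,11.9,34.4,0.5],[-7.9,-0.0,-0.0,2.4,7.1,35.7,0.5],[-7.9,-0.0,-0.0,2.4,2.1,36.3,0.5],[-7.9,-0.0,-0.0,2.4,-2.9,36.3,0.5]]]
```

```bash
python3 -m pendant '[[[-8,0,0,2,33,-15,0.5],[-8,0,0,2,35,-10,0.5],[-8,0,0,2,36,-5,0.5],[-8,0,0,2,36,0,0.5],[-8,0,0,2,36,5,0.5],[-8,0,0,2,35,10,0.5],[-8,0,0,2,33,15,0.5],[-8,0,0,2,31,19,0.5]]]'; python3 - <<'E'
from plan import *
rep();plan([0.630,-0.151,0.2],57,8,0.5)
E
```

```text
time_s: 0.95
position: [0.4199, -0.3463, 0.2181]
eef_rot: [[-0.004, 0.053, 0.999], [0.006, 0.999, -0.053], [-1.0, 0.006, -0.005]]
ft_force: [1.4, 0.0, 0.4]
grip_width: 0.498
t 0.95 p [ 0.4199 -0.3463  0.2181] head -3.04 down -1.0 [-0.0044  0.0058] F [1.43 0.02 0.44] M [-0.02 -0.01  0.01] w 0.498 q [-4.310e+01 -3.200e+00  8.120e+01  1.000e-01  1.024e+02 -4.010e+01]
[[[-7.5,-0.0,-0.1,2.3,25.8,24.9,0.5],[-7.5,-0.0,-0.1,2.3,22.3,28.1,0.5],[-7.5,-0.0,-0.1,2.3,18.4,30.8,0.5],[-7.5,-0.0,-0.1,2.2,14.2,32.9,0.5],[-7.5,-0.0,-0.1,2.2,9.8,34.5,0.5],[-7.5,-0.0,-0.1,2.2,5.2,35.5,0.5],[-7.5,-0.0,-0.1,2.2,0.6,35.9,0.5],[-7.5,-0.0,-0.1,2.2,-4.1,35.6,0.5]]]
```

```bash
python3 -m pendant '[[[-7.5,0,0,2,26,25,0.5],[-7.5,0,0,2,22,28,0.5],[-7.5,0,0,2,18,31,0.5],[-7.5,0,0,2,14,33,0.5],[-7.5,0,0,2,10,35,0.5],[-7.5,0,0,2,5,36,0.5],[-7.5,0,0,2,1,36,0.5],[-7.5,0,0,2,-4,36,0.5]]]' >/dev/null; python3 - <<'E'
from plan import *
rep(); snap('wrist','w1')
E
```

```text
t 1.75 p [ 0.6341 -0.1357  0.1986] head 59.56 down -0.9999 [-0.0081  0.007 ] F [-0.16 -0.42  0.85] M [ 0.02 -0.19  0.06] w 0.497 q [-15.2  13.   66.1   0.3 101.5 -74.7]
```

View pics/w1.png

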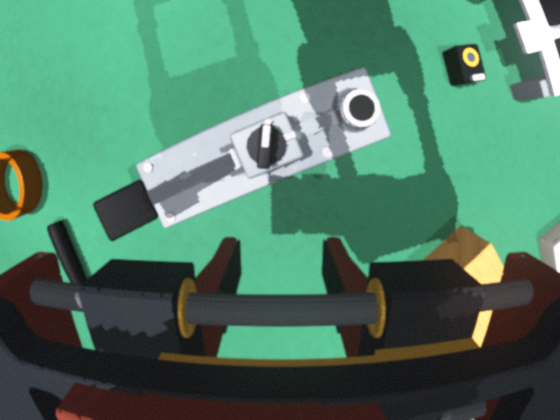

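Wrist view: knob at (266,145) with its white pointer end up at about (267,124), bar lower end (264,167); saddle (361,107); the bar lies almost along tool y.

```bash
cat >> h.py <<'E'
def wworld(c,u,v,z):
    R=np.array(c['R']);t=np.array(c['t']);x=(u-c['cx'])/c['fx'];y=(v-c['cy'])/c['fy'];r=np.hypot(x,y)
    k=np.sin(r)/max(r,1e-9); d=np.array([x*k,y*k,np.cos(r)]);o=-R.T@t;w=R.T@d
    return o+w*(z-o[2])/w[2]
E
python3 - <<'E'
from h import *
c=np.load('pics/w1.npz')
a=c['frame'][55:245,85:400,::-1]; cv2.imwrite('pics/w1z.png',cv2.resize(a,None,fx=2.5,fy=2.5,interpolation=cv2.INTER_CUBIC))
a=c['frame'][105:185,220:315,::-1]; cv2.imwrite('pics/w1k.png',cv2.resize(a,None,fx=7,fy=7,interpolation=cv2.INTER_CUBIC))
E
```

```text
(no output)
```

View pics/w1z.png

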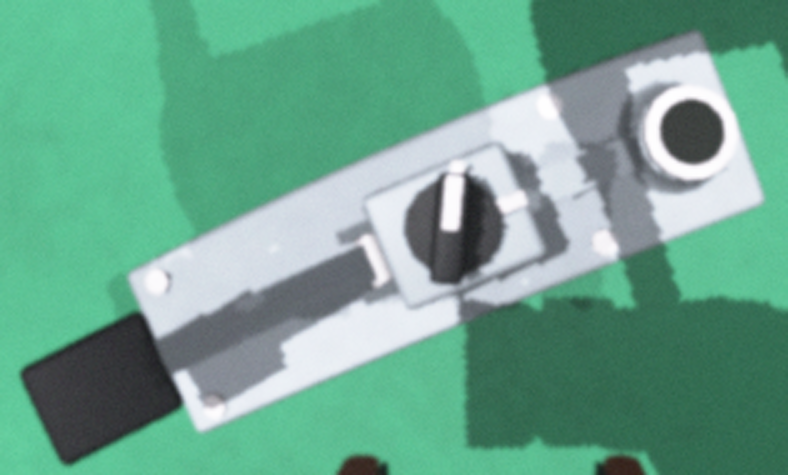

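View pics/w1k.png

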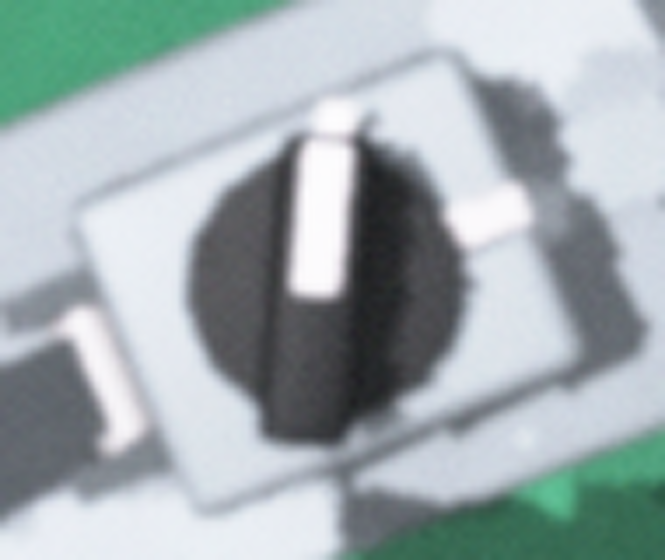

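```bash
python3 - <<'E'
from h import *
c=np.load('pics/w1.npz')
K=lambda x,y,z: wworld(c,(x+.5)/7-.5+220,(y+.5)/7-.5+105,z)
Z=lambda x,y,z: wworld(c,(x+.5)/2.5-.5+85,(y+.5)/2.5-.5+55,z)
a=K(327,140,.087);b=K(305,430,.087);print('bar',a,b,(a+b)/2,np.linalg.norm(a-b),np.degrees(np.arctan2(*(a-b)[1::-1])))
m=K(319,296,.087);print('line',m,np.degrees(np.arctan2(*(a-m)[1::-1])))
P=[Z(705,32,.01),Z(763,203,.01),Z(128,274,.01),Z(200,431,.01)];f=P[0]+P[1]-P[2]-P[3]
yaw=np.arctan2(f[1],f[0]);print(np.round(P,4).tolist(),np.mean(P,0),np.degrees(yaw),np.linalg.norm(f)/2)
ax=np.array([np.cos(yaw),np.sin(yaw)]);o=np.mean(P,0)[:2]
print('valve pred',o+.01*ax,'saddle pred',o+.105*ax,'meas',Z(691,132,.044))
H=[K(80,205,.062),K(440,50,.062),K(585,365,.062),K(210,510,.062)];print('housing',np.round(H,4).tolist(),np.mean(H,0))
g=H[1]+H[2]-H[0]-H[3];print('yaw',np.degrees(np.arctan2(g[1],g[0])),np.linalg.norm(g)/2)
E
```

```text
bar [ 0.5668301  -0.10987016  0.087     ] [ 0.59403174 -0.1289594   0.087     ] [ 0.58043092 -0.11941478  0.087     ] 0.033231436058651975 144.94005271409335
line [ 0.58166178 -0.11972019  0.087     ] 146.4110314336195
[[0.5618, 0.0107, 0.01], [0.6374, -0.0033, 0.01], [0.5222, -0.2564, 0.01], [0.5992, -0.2673, 0.01]] [ 0.58012876 -0.12904589  0.01      ] 81.66572280866197 0.26836026255717554
valve pred [ 0.58157824 -0.11915149] saddle pred [ 0.59534831 -0.02515476] meas [ 0.59439198 -0.0255957   0.044     ]
housing [[0.5567, -0.141, 0.062], [0.5631, -0.0928, 0.062], [0.6062, -0.0971, 0.062], [0.5981, -0.1469, 0.062]] [ 0.5810221  -0.11943427  0.062     ]
yaw 81.54139216064127 0.0495885126743487
```

```bash
python3 - <<'E'
from plan import *
plan([0.581,-0.119,0.14],55.5,4,0.5)
E
```

```text
[[[1.2,0.1,-0.2,14.4,13.4,-4.4,0.5],[1.2,0.1,-0.2,14.4,13.3,-4.6,0.5],[1.2,0.1,-0.2,14.3,13.3,-4.9,0.5],[1.2,0.1,-0.2,14.3,13.2,-5.2,0.5]]]
```

```bash
python3 -m pendant '[[[1.2,0.1,-0.2,14,13,-4.5,0.5],[1.2,0.1,-0.2,14,13,-4.5,0.5],[1.2,0.1,-0.2,14,13,-5,0.5],[1.2,0.1,-0.2,14,13,-5,0.5],[0,0,0,0,0,0,0.5]]]'>/dev/null; python3 - <<'E'
from plan import *
rep(); plan([0.581,-0.119,0.089],55.5,3,0.5)
E
```

```text
t 2.3 p [ 0.581  -0.1161  0.1355] head 55.49 down -1.0 [-0.0047 -0.0017] F [0.44 0.18 0.04] M [ 0.01 -0.15  0.06] w 0.501 q [-14.5   4.5  81.8  -0.2  93.9 -70. ]
[[[-0.0,-0.1,-0.1,15.5,-0.6,-0.7,0.5],[-0.0,-0.1,-0.1,15.5,-0.6,-0.8,0.5],[-0.0,-0.1,-0.1,15.5,-0.6,-0.8,0.5]]]
```

```bash
python3 -m pendant '[[[0,-0.1,-0.1,15.5,-1,-1,0.5],[0,-0.1,-0.1,15.5,-0.6,-0.8,0.5],[0,-0.1,-0.1,14,-0.6,-0.8,0.5],[0,0,0,0,0,0,0.4]]]'>/dev/null; python3 - <<'E'
from plan import *
rep(); snap('wrist','w2')
E
```

```text
t 2.7 p [ 0.5832 -0.1209  0.0887] head 55.5 down -1.0 [ 0.0059 -0.0009] F [-0.05  0.11  0.23] M [-0.01 -0.12 -0.05] w 0.446 q [-15.    5.5  85.5   0.   88.6 -70.5]
```

View pics/w2.png

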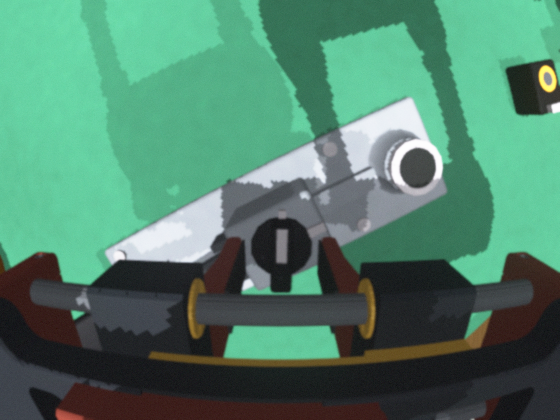

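Knob bar stands upright between the fingers, (281,245), centred. Close.

```bash
python3 -m pendant '[[[0,0,0,0,2.5,0,0.1],[0,0,0,0,0,0,0.05],[0,0,0,0,0,0,0],[0,0,0,0,0,0,0],[0,0,0,0,0,0,0]]]'; python3 - <<'E'
from plan import *
rep()
E
```

```text
time_s: 3.25
position: [0.5827, -0.1201, 0.0921]
eef_rot: [[0.01, -0.824, 0.567], [-0.002, 0.567, 0.824], [-1.0, -0.01, 0.004]]
ft_force: [0.8, 0.2, -2.4]
grip_width: 0.122
t 3.25 p [ 0.5827 -0.1201  0.0921] head 55.49 down -0.9999 [ 0.01   -0.0024] F [ 0.8   0.16 -2.4 ] M [-0.05 -0.15 -0.03] w 0.122 q [-14.9   5.1  85.6   0.   88.7 -70.4]
```

```bash
python3 -m pendant '[[[7,0,0,0,0,0,0],[7,0,0,0,0,0,0],[7,0,0,0,0,0,0],[7,0,0,0,0,0,0],[7,0,0,0,0,0,0],[7,0,0,0,0,0,0],[7,0,0,0,0,0,0],[7,0,0,0,0,0,0]]]' >/dev/null; python3 - <<'E'
from plan import *
rep(); snap('top','t3'); c=np.load('pics/t3.npz')
a=c['frame'][170:275,200:400,::-1]; cv2.imwrite('pics/t3z.png',cv2.resize(a,None,fx=4,fy=4,interpolation=cv2.INTER_CUBIC))
E
```

```text
t 4.05 p [ 0.5804 -0.1213  0.0921] head -2.68 down -1.0 [ 0.0042 -0.0048] F [-2.3  -0.35 -0.46] M [-0.06  0.23  0.04] w 0.122 q [-15.    5.1  85.6  -0.2  89.  -12.3]
```

View pics/t3z.png

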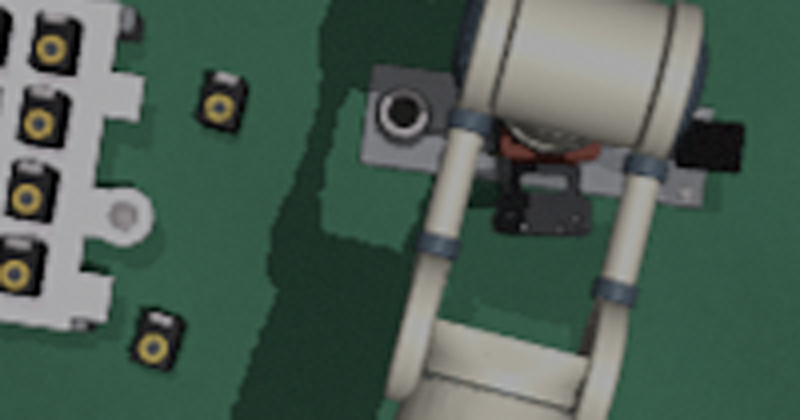

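Jack unmoved. About 5.5° remain.

```bash
python3 -m pendant '[[[5.3,0,0,0,0,0,0],[0,0,0,0,0,0,0],[0,0,0,0,0,0,0]]]' >/dev/null; python3 - <<'E'
from plan import *
rep(); c=snap('wrist','w4')
a=c['frame'][150:330,180:400,::-1]; cv2.imwrite('pics/w4z.png',cv2.resize(a,None,fx=3.2,fy=3.2,interpolation=cv2.INTER_CUBIC))
E
```

```text
t 4.4 p [ 0.5801 -0.1213  0.0921] head -8.02 down -1.0 [ 0.0036 -0.0049] F [-0.56 -0.07 -1.98] M [-0.12  0.01 -0.03] w 0.124 q [-15.    5.1  85.6  -0.2  89.   -6.9]
```

View pics/w4z.png

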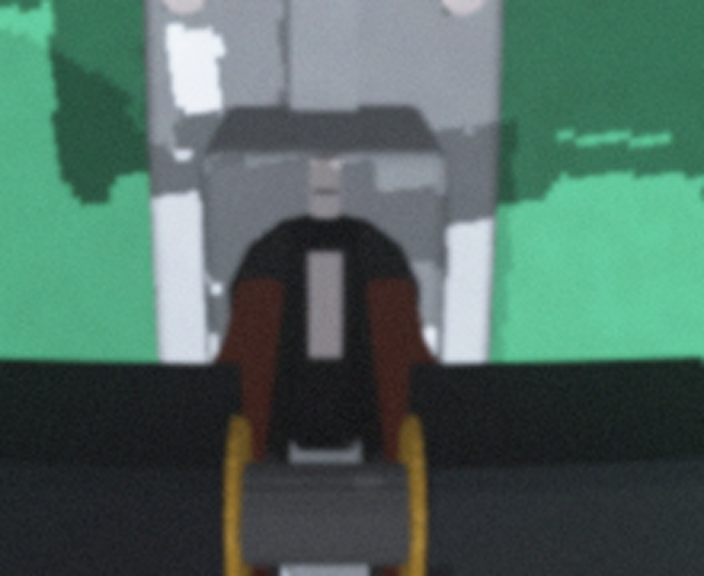

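View pics/w4.png

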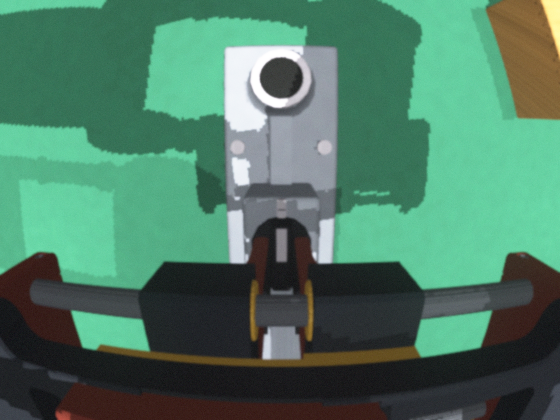

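Wrist view: the pointer line and the rib are collinear (column ~325 in the zoom, 281 in the picture). Next: open, descend, grip the housing.

```bash
python3 -m pendant '[[[0,0,0,0,0,0,0.4],[0,0,0,0,0,0,0.8],[0,0,0,-4,0,0,0.8],[0,0,0,0,0,0,0.8]]]' >/dev/null; python3 - <<'E'
from plan import *
rep(); plan([0.5805,-0.1195,0.041],-8.2,4,0.8);c=snap('wrist','w5')
a=c['frame'][150:330,180:400,::-1]; cv2.imwrite('pics/w5z.png',cv2.resize(a,None,fx=3.2,fy=3.2,interpolation=cv2.INTER_CUBIC))
E
```

```text
t 4.85 p [ 0.581  -0.1211  0.0976] head -7.76 down -1.0 [ 0.0063 -0.0049] F [ 0.42  0.8  -0.58] M [-0.08 -0.05 -0.01] w 0.445 q [-15.    4.9  85.3  -0.2  89.4  -7.2]
[[[0.1,0.1,0.1,14.1,0.4,-0.3,0.8],[0.1,0.1,0.1,14.1,0.4,-0.3,0.8],[0.1,0.1,0.1,14.1,0.4,-0.2,0.8],[0.1,0.1,0.1,14.1,0.4,-0.2,0.8]]]
```

View pics/w5z.png

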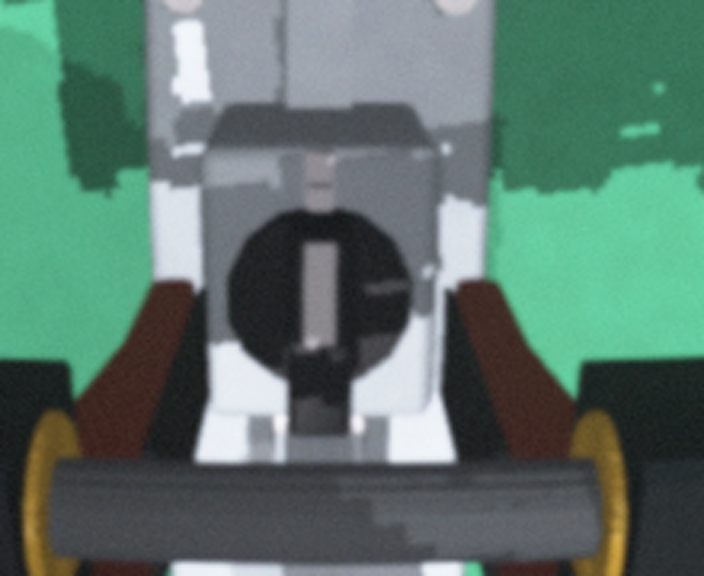

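Pointer (320) still in line with the rib (319); the fingers are still opening.

```bash
python3 -m pendant '[[[0,0,0,0,0,0,0.8],[0,0,0,0,0,0,0.8],[0,0,0,0,0,0,0.8],[0.1,0.1,0.1,14,0.4,-0.3,0.8],[0,0.1,0.1,14,0.4,-0.3,0.8],[0,0.1,0.1,14,0.4,0,0.8],[0,0.1,0.1,13,0.4,0,0.8],[0,0,0,0,0,0,0.7]]]' >/dev/null; python3 - <<'E'
from plan import *
rep()
E
```

```text
t 5.7 p [ 0.5795 -0.119   0.0353] head -7.84 down -1.0 [-0.0035  0.0047] F [ 0.39 -0.62 -0.56] M [-0.   -0.05  0.  ] w 0.746 q [-15.    7.4  89.1   0.2  83.8  -7.2]
```

```bash
python3 -m pendant '[[[0,0,0,-4,0,0,0.6],[0,0,0,0,0,0,0.4],[0,0,0,0,0,0,0.4],[0,0,0,0,0,0,0.4],[0,0,0,0,0,0,0.4],[0,0,0,0,0,0,0.4]]]' >/dev/null; python3 - <<'E'
from plan import *
rep()
E
```

```text
t 6.3 p [ 0.5796 -0.119   0.0389] head -7.84 down -1.0 [-0.0038  0.0049] F [ 0.08  0.21 -4.45] M [-0.12 -0.36  0.02] w 0.499 q [-15.    7.3  88.8   0.2  84.2  -7.2]
```

```bash
python3 -m pendant '[[[0,0,0,-3,0,0,0.2],[0,0,0,-4,0,0,0.2],[0,0,0,0,0,0,0.2]]]' >/dev/null; python3 - <<'E'
from plan import *
rep(); plan([0.499,-0.07,0.046],-9.3,4,0.2); c=snap('scene','s6'); snap('wrist','w6')
a=c['frame'][120:290,190:400,::-1]; cv2.imwrite('pics/s6z.png',cv2.resize(a,None,fx=3.5,fy=3.5,interpolation=cv2.INTER_CUBIC))
E
```

```text
t 6.6 p [ 0.5772 -0.1184  0.043 ] head -7.84 down -0.9999 [-0.0108  0.0068] F [ 0.27 -0.9  -8.2 ] M [-0.01 -0.13  0.03] w 0.496 q [-15.    7.1  88.6   0.2  85.   -7.2]
[[[0.4,-0.2,-0.1,-0.5,9.3,-21.0,0.2],[0.4,-0.2,-0.1,-0.5,9.2,-21.1,0.2],[0.4,-0.2,-0.1,-0.6,9.0,-21.1,0.2],[0.4,-0.2,-0.1,-0.7,8.9,-21.2,0.2]]]
```

View pics/s6z.png

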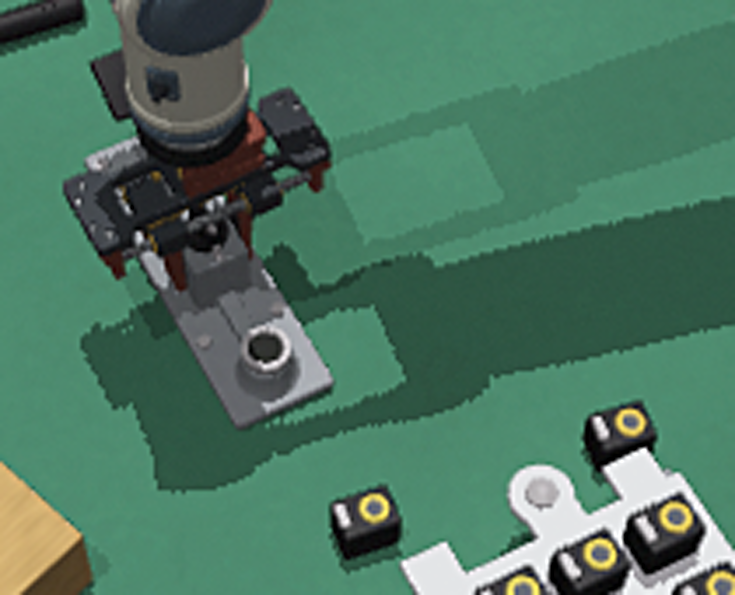

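Jack is lifted level, hanging clear (8 N). Moving in two legs: mostly -x first, then up the lane.

```bash
python3 -m pendant '[[[0.4,-0.2,-0.1,-1,9,-15,0.2],[0.4,-0.2,-0.1,-0.5,9,-21,0.2],[0.4,-0.2,-0.1,-0.5,9,-21,0.2],[0.2,-0.2,-0.1,-0.5,9,-21,0.2],[0,0,0,0,0,0,0.2]]]' >/dev/null; python3 - <<'E'
from plan import *
rep(); plan([0.4986,0.06,0.046],-9.3,5,0.2); snap('wrist','w7');snap('scene','s7')
E
```

```text
t 7.2 p [ 0.5012 -0.0697  0.0428] head -9.36 down -1.0 [-0.0031 -0.0011] F [-0.18  0.2  -9.32] M [-0.02 -0.06  0.  ] w 0.499 q [-1.170e+01 -6.200e+00  1.019e+02 -1.000e-01  8.440e+01 -2.300e+00]
[[[-0.0,-0.0,0.0,-0.7,25.5,-4.7,0.2],[-0.0,-0.0,0.0,-0.7,25.5,-4.7,0.2],[-0.0,-0.0,0.0,-0.7,25.5,-4.7,0.2],[-0.0,-0.0,0.0,-0.7,25.5,-4.7,0.2],[-0.0,-0.0,0.0,-0.7,25.5,-4.7,0.2]]]
```

View pics/w7.png

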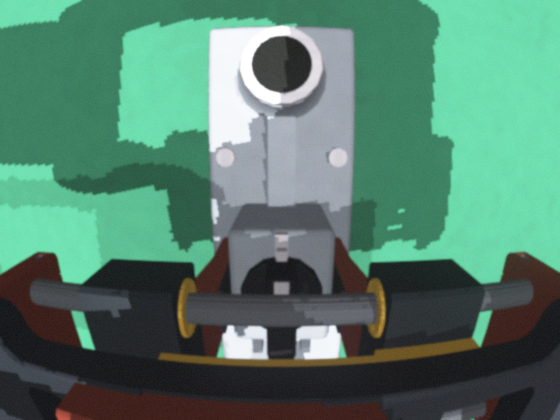

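View pics/s7.png

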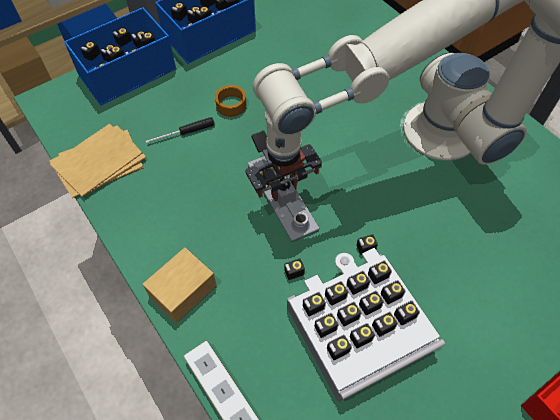

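```bash
python3 -m pendant '[[[0,0,0,-1,20,-4,0.2],[0,0,0,-0.5,25,-4.5,0.2],[0,0,0,-0.5,25,-4.5,0.2],[0,0,0,-0.5,25,-4.5,0.2],[0,0,0,0,0,0,0.2]]]' >/dev/null; python3 - <<'E'
from plan import *
rep(); snap('wrist','w8');c=snap('top','t8');
a=c['frame'][170:275,200:400,::-1]; cv2.imwrite('pics/t8z.png',cv2.resize(a,None,fx=4,fy=4,interpolation=cv2.INTER_CUBIC))
E
```

```text
t 7.8 p [0.5056 0.0258 0.0466] head -9.66 down -1.0 [ 0.0041 -0.0037] F [-0.36  0.14 -9.06] M [-0.01 -0.06  0.  ] w 0.496 q [ -0.8  -6.7 102.   -0.2  84.4   8.9]
```

View pics/w8.png

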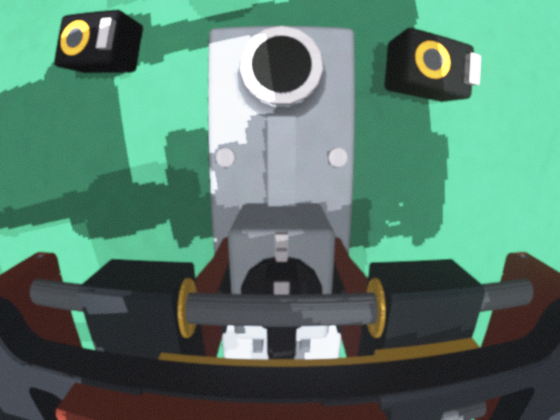

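View pics/t8z.png

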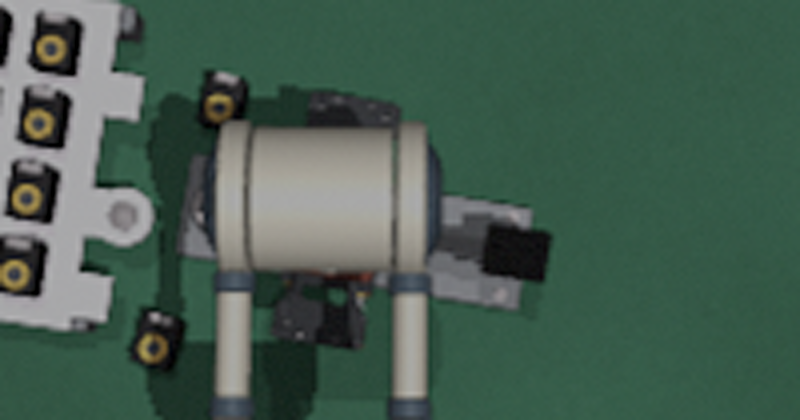

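```bash
python3 - <<'E'
from m import *
w=np.load('pics/w8.npz'); print('saddle w8',wworld(w,281.5,66,.052), 'coils',wworld(w,433,59,.036),wworld(w,75,37,.036))
P=[wworld(w,210,29,.018),wworld(w,354,29,.018)];print(P)
t8=np.load('pics/t8.npz')
T8=lambda x,y,z: world(t8,(x+.5)/4-.5+200,(y+.5)/4-.5+170,z)
print('paddle',T8(518,254,.103),T8(518,254,.095),'plate rear', T8(533,209,.018),T8(520,311,.018))
print('lug',T8(123,216,.07), 'front left', T8(178,252,.018))
import math
h=math.radians(-9.66+90);print('pred saddle',np.array([.5056,.0258])+.095*np.array([math.cos(h),math.sin(h)]))
E
```

```text
saddle w8 [0.52227066 0.11844784 0.052     ] coils [0.60159703 0.11773454 0.036     ] [0.41480554 0.168698   0.036     ]
[array([0.48906133, 0.15403263, 0.018     ]), array([0.5665489 , 0.14105879, 0.018     ])]
paddle [ 0.48342495 -0.10722649  0.103     ] [ 0.48373835 -0.10778605  0.095     ] plate rear [ 0.52164042 -0.12527628  0.018     ] [ 0.4426808  -0.11413766  0.018     ]
lug [0.5150572  0.18673633 0.07      ] front left [0.48989855 0.15097256 0.018     ]
pred saddle [0.52154111 0.11945298]
```

```bash
python3 - <<'E'
from plan import *
rep(); plan([0.499,0.0935,0.0425],-9.4,4,0.2)
E
```

```text
t 7.9 p [0.5056 0.0234 0.0465] head -9.73 down -1.0 [ 0.0039 -0.0061] F [ 0.37 -0.96 -9.6 ] M [-0.05 -0.12 -0.  ] w 0.497 q [ -1.   -6.7 102.   -0.3  84.4   8.8]
[[[-0.1,0.1,0.1,0.9,17.0,-4.6,0.2],[-0.1,0.1,0.1,0.9,17.0,-4.6,0.2],[-0.1,0.1,0.1,0.9,17.0,-4.5,0.2],[-0.1,0.1,0.1,1.0,17.0,-4.5,0.2]]]
```

```bash
python3 -m pendant '[[[0,0.1,0.1,2,14,-4.5,0.2],[0,0.1,0.1,1,16,-4.5,0.2],[0,0.1,0.1,1,16,-4,0.2],[0,0,0,0,12,-3,0.2],[0,0,0,0,0,0,0.2],[0,0,0,0,0,0,0.2]]]' >/dev/null; python3 - <<'E'
from plan import *
rep(); snap('wrist','w9'); c=snap('scene','s9'); rep()
a=c['frame'][140:320,240:440,::-1]; cv2.imwrite('pics/s9z.png',cv2.resize(a,None,fx=3.3,fy=3.3,interpolation=cv2.INTER_CUBIC))
E
```

```text
t 8.5 p [0.501  0.0827 0.0415] head -10.07 down -1.0 [-0.0008 -0.0013] F [ 0.05 -0.95 -9.  ] M [-0.05 -0.04  0.03] w 0.498 q [ 5.600e+00 -5.900e+00  1.019e+02 -1.000e-01  8.410e+01  1.570e+01]
t 8.6 p [0.501  0.0825 0.0416] head -10.11 down -1.0 [-0.0006 -0.001 ] F [ -0.63  -0.77 -10.07] M [-0.03 -0.07 -0.01] w 0.499 q [ 5.500e+00 -6.000e+00  1.019e+02 -1.000e-01  8.410e+01  1.570e+01]
```

View pics/w9.png

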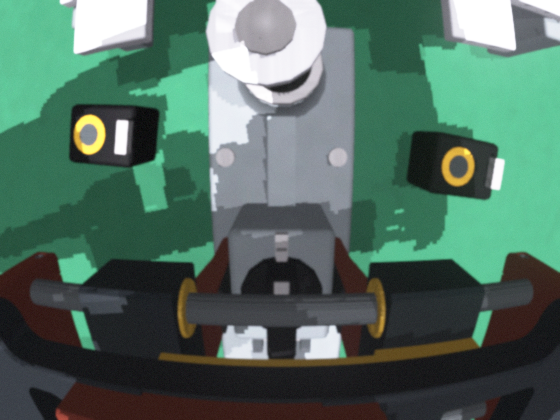

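View pics/s9z.png

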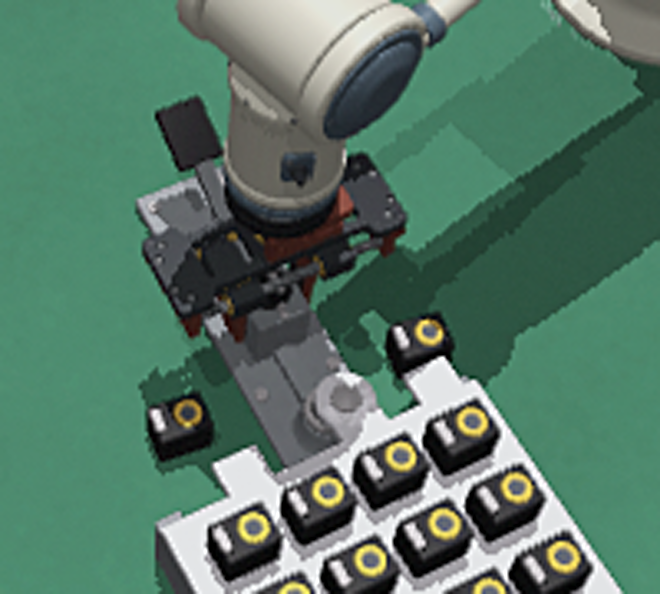

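```bash
python3 - <<'E'
from h import *
w=np.load('pics/w9.npz'); a=w['frame'][0:120,190:360,::-1]; cv2.imwrite('pics/w9z.png',cv2.resize(a,None,fx=4.5,fy=4.5,interpolation=cv2.INTER_CUBIC))
print('saddle',wworld(w,281.5,66,.0465),'cone',wworld(w,264,25,.072))
E
```

```text
saddle [0.51834175 0.17528157 0.0465    ] cone [0.51403094 0.18695751 0.072     ]
```

View pics/w9z.png

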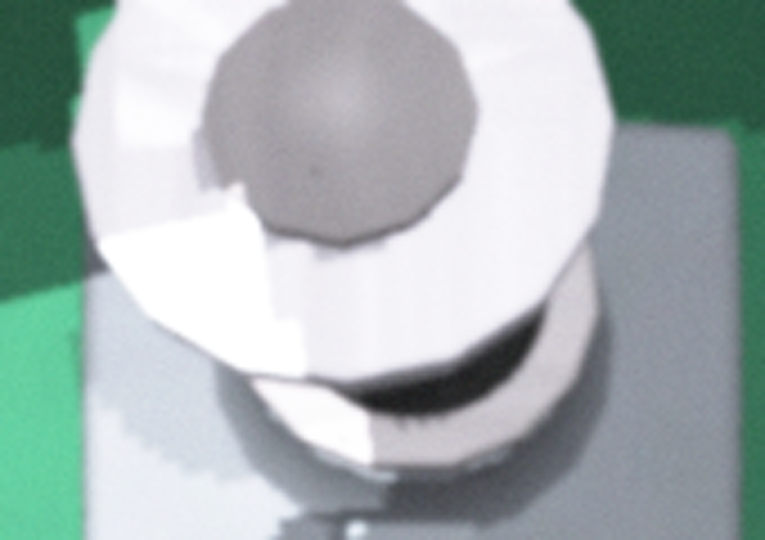

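```bash
cat > lug.py <<'E'
from h import *
from scipy.optimize import least_squares
w=np.load('pics/w9.npz')
Z=lambda x,y,z: wworld(w,(x+.5)/4.5-.5+190,(y+.5)/4.5-.5,z)
p=np.array([Z(*q,.07)[:2] for q in [(74,135),(613,125),(345,383),(600,235),(100,240),(450,357),(245,372),(155,318),(545,300)]])
r=least_squares(lambda c: np.hypot(*(p-c[:2]).T)-c[2],[.515,.187,.022]);print('lug',r.x,r.fun.round(4))
p=np.array([Z(*q,.0465)[:2] for q in [(595,320),(565,395),(500,450),(440,467),(375,463),(300,425),(253,380)]])
r=least_squares(lambda c: np.hypot(*(p-c[:2]).T)-.018,[.515,.187]);print('saddle',r.x,r.fun.round(4))
E
python3 lug.py
```

```text
lug [0.51458931 0.18654468 0.0220923 ] [ 0.0001 -0.0003 -0.      0.0005 -0.0003 -0.0004  0.0003  0.0001 -0.    ]
saddle [0.51865915 0.17661486] [-0.0004 -0.      0.0002  0.0002  0.     -0.0004  0.    ]
```

```bash
python3 -m pendant '[[[0,0,0,0,5.5,-3,0.2],[0,0,0,0,5,-3,0.2],[0,0,0,0,0,0,0.2],[0,0,0,0,0,0,0.2]]]' >/dev/null; python3 - <<'E'
from plan import *
rep(); plan([0.497,0.0933,0.0385],-9.8,2,0.2)
E
```

```text
t 9.0 p [0.4968 0.0936 0.0417] head -10.22 down -1.0 [-0.0003 -0.0013] F [-0.01  0.57 -8.96] M [ 0.03 -0.11  0.  ] w 0.499 q [ 6.900e+00 -6.300e+00  1.022e+02 -1.000e-01  8.420e+01  1.710e+01]
[[[-0.2,-0.0,0.0,1.6,-0.1,0.1,0.2],[-0.2,-0.0,0.0,1.6,-0.1,0.1,0.2]]]
```

Spot on. Lower until the force shows bench contact.

```bash
python3 -m pendant '[[[0,0,0,1.5,0,0,0.2],[0,0,0,1.5,0,0,0.2],[0,0,0,0.5,0,0,0.2]]]'; python3 - <<'E'
from plan import *
rep(); c=snap('wrist','w10'); a=c['frame'][0:120,190:360,::-1]; cv2.imwrite('pics/w10z.png',cv2.resize(a,None,fx=4.5,fy=4.5,interpolation=cv2.INTER_CUBIC)); rep()
E
```

```text
time_s: 9.3
position: [0.4971, 0.0934, 0.039]
eef_rot: [[0.001, 0.177, 0.984], [-0.001, 0.984, -0.177], [-1.0, -0.001, 0.001]]
ft_force: [-0.9, -1.4, -3.7]
grip_width: 0.498
t 9.3 p [0.4971 0.0934 0.039 ] head -10.22 down -1.0 [ 0.0008 -0.0013] F [-0.87 -1.35 -3.65] M [0.35 0.39 0.23] w 0.498 q [ 6.800e+00 -6.200e+00  1.024e+02 -1.000e-01  8.380e+01  1.710e+01]
t 9.35 p [0.4971 0.0934 0.0391] head -10.22 down -1.0 [ 0.0008 -0.0013] F [-1.7  -0.89 -4.23] M [0.3  0.38 0.19] w 0.501 q [ 6.800e+00 -6.200e+00  1.024e+02 -1.000e-01  8.380e+01  1.710e+01]
```

View pics/w10z.png

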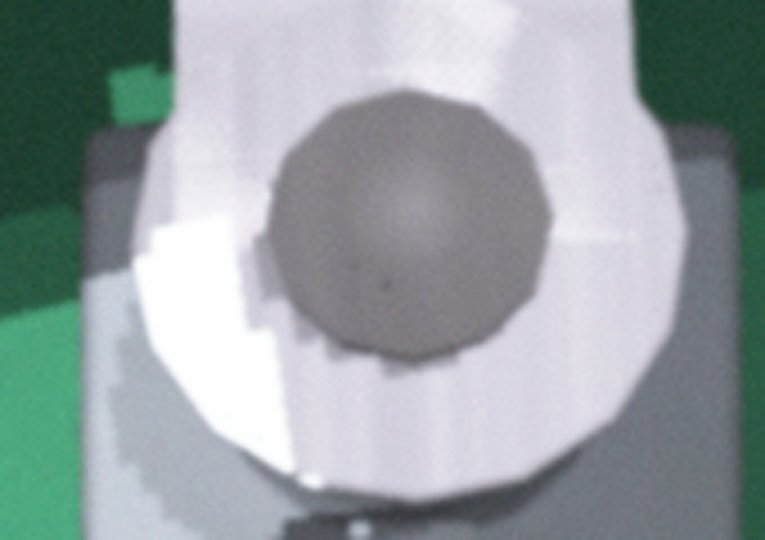

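Lug disc is centred over the plate (disc 411 vs plate mid 410). Release.

```bash
python3 -m pendant '[[[0,0,0,0.7,0,0,0.2],[0,0,0,0.3,0,0,0.3],[0,0,0,0,0,0,0.65],[0,0,0,0,0,0,0.65],[0,0,0,0,0,0,0.65],[0,0,0,0,0,0,0.65]]]' >/dev/null; python3 - <<'E'
from plan import *
rep(); c=snap('wrist','w11'); 
E
```

```text
t 9.95 p [0.501  0.0936 0.0433] head -10.24 down -0.9999 [ 0.0117 -0.0003] F [-0.2   0.65  0.49] M [-0.02 -0.11 -0.04] w 0.649 q [ 6.800e+00 -6.400e+00  1.021e+02 -1.000e-01  8.360e+01  1.710e+01]
```

View pics/w11.png

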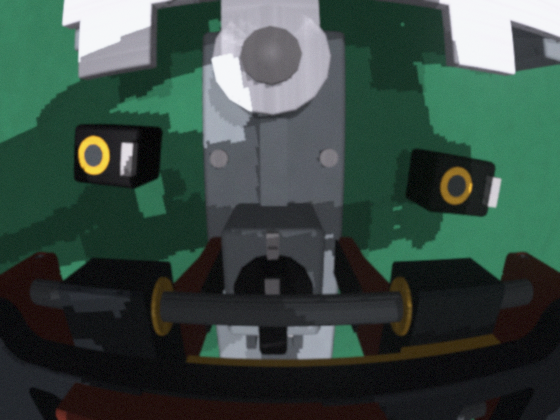

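Jack stands flat with the lug above the saddle. Now straight up, then back over the paddle with the fingers closed.

```bash
python3 -m pendant '[[[0,0,0,-15,0,0,0.65],[0,0,0,-35,0,0,0.65],[0,0,0,-35,0,0,0.5],[0,0,0,-10,0,0,0.2],[0,0,0,0,0,0,0.0]]]' >/dev/null; python3 - <<'E'
from plan import *
rep(); c=snap('wrist','w12'); plan([0.474,-0.033,0.135],-10,4,0)
E
```

```text
t 10.5 p [0.4997 0.0937 0.1444] head -10.24 down -0.9999 [ 0.0127 -0.0003] F [ 0.6   0.53 -0.35] M [-0.05 -0.04 -0.  ] w 0.413 q [ 6.9 -9.5 94.5 -0.1 94.3 17.1]
[[[-0.1,0.2,-0.0,2.1,-32.3,-0.7,0],[-0.1,0.2,-0.0,2.1,-32.3,-0.7,0],[-0.1,0.2,-0.0,2.1,-32.3,-0.8,0],[-0.1,0.2,-0.0,2.2,-32.3,-0.8,0]]]
```

View pics/w12.png

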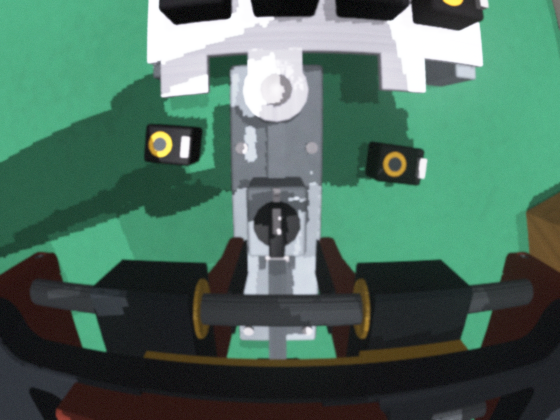

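```bash
python3 - <<'E'
from h import *
w=np.load('pics/w12.npz'); a=w['frame'][40:270,200:350,::-1]; cv2.imwrite('pics/w12z.png',cv2.resize(a,None,fx=2.6*1,fy=2.6,interpolation=cv2.INTER_CUBIC)[:598])
E
python3 -m pendant '[[[0,0.2,0,2,-30,-0.7,0],[0,0.2,0,2,-32,-0.7,0],[0,0.2,0,2,-32,-0.7,0],[0,0.2,0,2,-32,-0.7,0],[0,0,0,0,0,0,0]]]' >/dev/null
python3 - <<'E'
from plan import *
rep(); c=snap('top','t13'); a=c['frame'][170:275,200:400,::-1]; cv2.imwrite('pics/t13z.png',cv2.resize(a,None,fx=4,fy=4,interpolation=cv2.INTER_CUBIC)); snap('scene','s13'); snap('wrist','w13')
E
```

```text
t 11.05 p [ 0.4706 -0.0325  0.1258] head -10.02 down -0.9999 [-0.0139  0.0031] F [ 0.64  1.48 -0.17] M [-0.04 -0.14  0.02] w 0.008 q [-8.100e+00 -1.370e+01  1.001e+02  1.000e-01  9.450e+01  1.900e+00]
```

View pics/w12z.png

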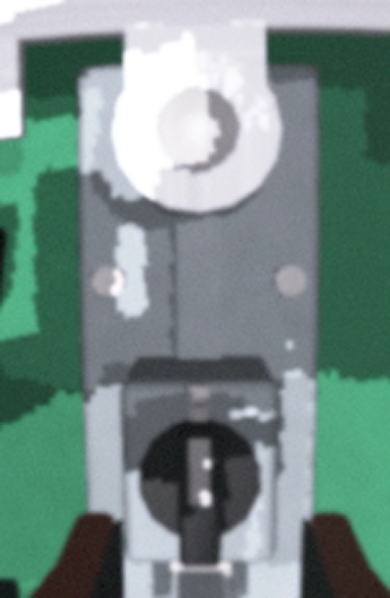

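View pics/s13.png

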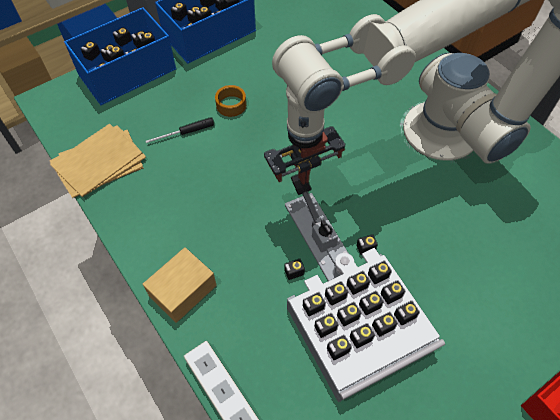

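View pics/w13.png

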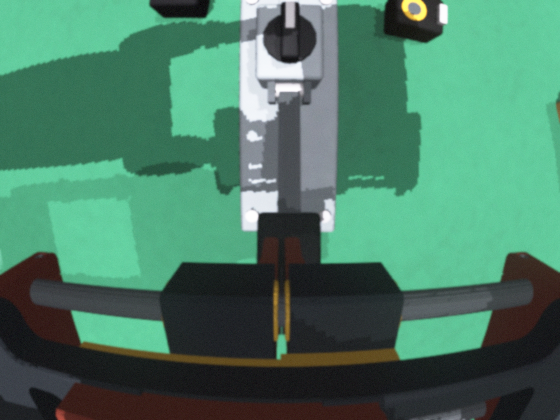

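View pics/t13z.png

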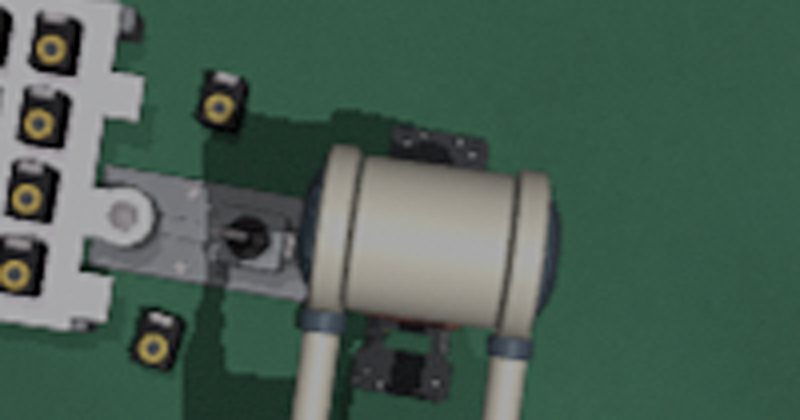

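```bash
python3 - <<'E'
from h import *
from scipy.optimize import least_squares
w=np.load('pics/w12.npz')
Z=lambda x,y,z: wworld(w,(x+.5)/2.6-.5+200,(y+.5)/2.6-.5+40,z)[:2]
A,B=Z(80,68,.01),Z(318,68,.01)
C,D=Z(88,500,.01),Z(308,500,.01)
f=(A+B)/2-(C+D)/2; f/=np.linalg.norm(f); print(A,B,np.linalg.norm(A-B),'yaw',np.degrees(np.arctan2(f[1],f[0])))
p=np.array([Z(*q,.07) for q in [(113,130),(282,127),(198,213),(135,185),(262,185)]])
r=least_squares(lambda c: np.hypot(*(p-c[:2]).T)-.022,[.515,.187]);L=r.x;print('lug',L,r.fun.round(4))
pr=np.array([Z(*q,.01) for q in [(240,1),(1,1)]])
# disc & pointer
H=[Z(130,392,.062),Z(270,385,.062),Z(278,555,.062),Z(122,555,.062)];hc=np.mean(H,0)
kn=Z(200,478,.068);print('housing',hc,'knob disc',kn)
n=np.array([-f[1],f[0]])
for nm,o in [('front',(A+B)/2-.03*f),('knob',kn+.095*f),('hous',hc+.095*f)]:
    d=L-o; print(nm,'saddle',o,'err fwd',d@f,'lat',d@n)
# top view
t=np.load('pics/t13.npz');T=lambda x,y,z: world(t,(x+.5)/4-.5+200,(y+.5)/4-.5+170,z)[:2]
print('T knob',T(247,238,.075),'lug',T(123.5,216,.07))
d=T(123.5,216,.07)-T(247,238,.075);print(d@f,d@n)
E
```

```text
[0.48137828 0.22229005] [0.55876766 0.20814398] 0.0786716483608378 yaw 79.5058079685457
lug [0.51465634 0.18629995] [-0.     -0.0002  0.     -0.0002  0.0001]
housing [0.49817744 0.09328689] knob disc [0.49831439 0.09392572]
front saddle [0.51460889 0.18571881] err fwd 0.0005800533968782049 lat 5.919646518822585e-05
knob saddle [0.5156173  0.18733669] err fwd -0.0011944258587897635 lat 0.0007560606673476779
hous saddle [0.51548035 0.18669786] err fwd -0.0005413445700911195 lat 0.0007377561403528537
T knob [0.49769497 0.09303898] lug [0.51505482 0.18635963]
0.09492155687642011 -7.244227764123629e-05
```

Saddle-to-lug error is ≤1.2 mm by four independent estimates; pointer still aligned. Now centre over the paddle.

```bash
python3 - <<'E'
from plan import *
rep(); plan([0.4745,-0.035,0.122],-10.3,2,0)
E
```

```text
t 11.2 p [ 0.4716 -0.0295  0.1269] head -9.85 down -0.9999 [-0.0121  0.0047] F [ 0.53 -0.51  0.19] M [-0.05 -0.07 -0.04] w 0.005 q [ -7.8 -13.7  99.9   0.2  94.5   2. ]
[[[0.2,-0.4,-0.1,2.4,-2.5,1.9,0],[0.2,-0.4,-0.1,2.4,-2.5,1.9,0]]]
```

```bash
python3 -m pendant '[[[0.2,-0.4,-0.1,1,-3,2,0],[0.2,-0.4,-0.1,2,-3,2,0],[0,0,0,0,0,0,0]]]' >/dev/null; python3 - <<'E'
from plan import *
rep();c=snap('wrist','w14'); a=c['frame'][150:330,180:400,::-1]; cv2.imwrite('pics/w14z.png',cv2.resize(a,None,fx=2.5,fy=2.5,interpolation=cv2.INTER_CUBIC))
plan([0.4724,-0.0465,0.059],-10.3,6,0)
E
```

```text
t 11.5 p [ 0.4751 -0.034   0.1228] head -10.06 down -1.0 [ 0.0014 -0.001 ] F [-0.04 -0.66 -0.64] M [-0.04 -0.09 -0.02] w 0.006 q [ -8.2 -13.8 100.4  -0.   93.3   1.9]
[[[0.0,0.0,0.0,10.7,-2.1,-0.1,0],[0.0,0.0,0.0,10.7,-2.1,-0.1,0],[0.0,0.0,0.0,10.7,-2.1,-0.1,0],[0.0,0.0,0.0,10.7,-2.1,-0.1,0],[0.0,0.0,0.0,10.7,-2.1,-0.1,0],[0.0,0.0,0.0,10.7,-2.1,-0.1,0]]]
```

View pics/w14z.png

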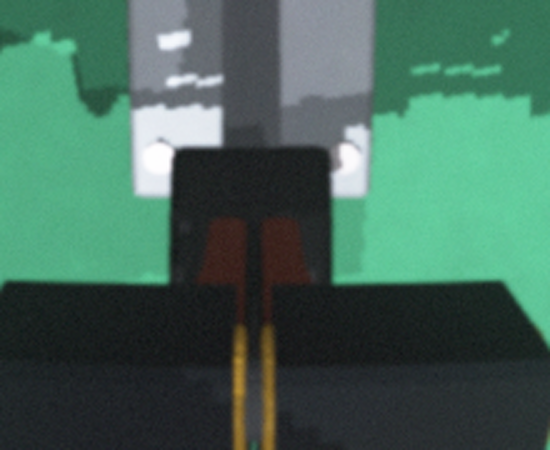

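Fingers are centred over the paddle (252 vs 250). Press down gently along the arc.

```bash
python3 -m pendant '[[[0,0,0,8,-0.5,0,0],[0,0,0,8,-1.5,0,0],[0,0,0,8,-2,0,0],[0,0,0,8,-2,0,0]]]'; python3 - <<'E'
from plan import *
rep()
E
```

```text
time_s: 11.95
position: [0.4753, -0.0399, 0.0914]
eef_rot: [[0.006, 0.173, 0.985], [-0.002, 0.985, -0.173], [-1.0, -0.001, 0.006]]
ft_force: [-3.2, -0.3, 7.8]
grip_width: 0.004
t 11.95 p [ 0.4753 -0.0399  0.0914] head -9.97 down -1.0 [ 0.0056 -0.0023] F [-3.21 -0.29  7.75] M [-0.08  0.43 -0.03] w 0.004 q [-8.800e+00 -1.320e+01  1.031e+02 -1.000e-01  8.970e+01  1.100e+00]
```

```bash
python3 -m pendant '[[[0,0,0,8,-2,-0.5,0],[0,0,0,8,-2,-0.5,0],[0,0,0,8,-2,-0.5,0],[0,0,0,8,-1,-0.5,0],[0,0,0,6,-1,0,0]]]'; python3 - <<'E'
from plan import *
rep(); snap('scene','s15')
E
```

```text
time_s: 12.45
position: [0.4748, -0.0437, 0.0577]
eef_rot: [[0.015, 0.171, 0.985], [0.008, 0.985, -0.171], [-1.0, 0.01, 0.013]]
ft_force: [-16.3, 6.2, 39.8]
grip_width: 0.006
t 12.45 p [ 0.4748 -0.0437  0.0577] head -9.87 down -0.9999 [0.015  0.0077] F [-16.28   6.21  39.82] M [1.38 2.69 0.18] w 0.006 q [-9.80e+00 -1.25e+01  1.06e+02  6.00e-01  8.57e+01  1.00e-01]
```

View pics/s15.png

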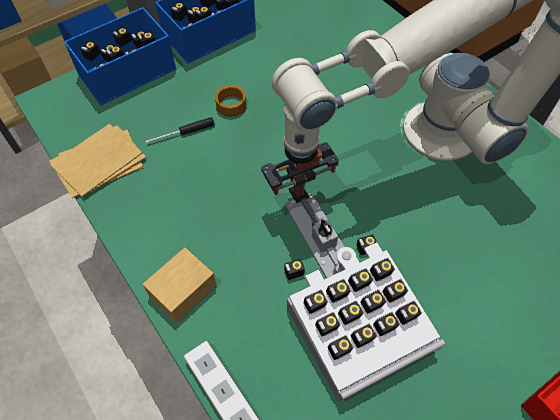

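At the stop (tip 41 mm high, rack bed raised), with more push than needed. Ease off and let it return fully up.

```bash
python3 -m pendant '[[[0,0,0,-2,0,0,0],[0,0,0,-6,1,0,0],[0,0,0,-9,2,0,0],[0,0,0,-9,2,0,0],[0,0,0,-9,2,0,0],[0,0,0,-10,2,0,0],[0,0,0,-12,1,0,0],[0,0,0,-12,0,0,0]]]'; python3 - <<'E'
from plan import *
rep()
E
```

```text
time_s: 13.3
position: [0.4745, -0.0353, 0.1322]
eef_rot: [[0.016, 0.172, 0.985], [0.007, 0.985, -0.172], [-1.0, 0.01, 0.014]]
ft_force: [-0.5, 0.1, 0.8]
grip_width: 0.003
t 13.3 p [ 0.4745 -0.0353  0.1322] head -9.92 down -0.9999 [0.0156 0.007 ] F [-0.49  0.08  0.83] M [-0.04 -0.06  0.01] w 0.003 q [ -8.7 -14.7 100.3   0.5  93.7   1.2]
```

Handle should be up. Wait briefly and check handle, jack position and rack.

```bash
python3 -m pendant '[[[0,0,0,-3,0,0,0],[0,0,0,0,0,0,0],[0,0,0,0,0,0,0]]]'>/dev/null; python3 - <<'E'
from plan import *
rep(); c=snap('top','t16'); a=c['frame'][170:275,200:400,::-1]; cv2.imwrite('pics/t16z.png',cv2.resize(a,None,fx=4,fy=4,interpolation=cv2.INTER_CUBIC)); c=snap('scene','s16'); w=snap('wrist','w16')
b=c['frame'][170:300,240:400,::-1]; cv2.imwrite('pics/s16z.png',cv2.resize(b,None,fx=4.5,fy=4.5,interpolation=cv2.INTER_CUBIC))
o=-w['R'].T@w['t']; 
for u,v in [(282,228),(265,228),(300,228)]: print('range paddle', w['range_z'][v,u])
E
```

```text
t 13.6 p [ 0.4749 -0.0359  0.1365] head -9.94 down -0.9998 [0.0168 0.0061] F [ 0.56  1.46 -0.31] M [-0.09 -0.03  0.02] w 0.007 q [ -8.8 -14.8  99.9   0.5  94.    1.2]
range paddle 0.197342
range paddle 0.1974267
range paddle 0.19850978
```

View pics/s16z.png

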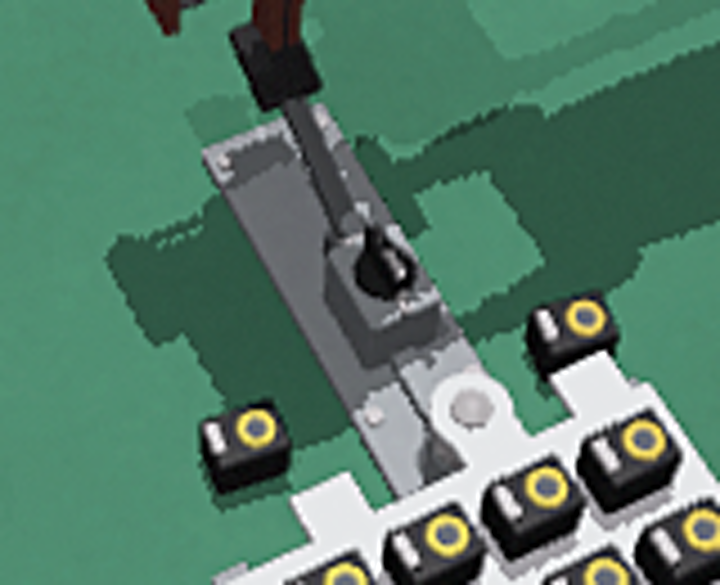

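View pics/w16.png

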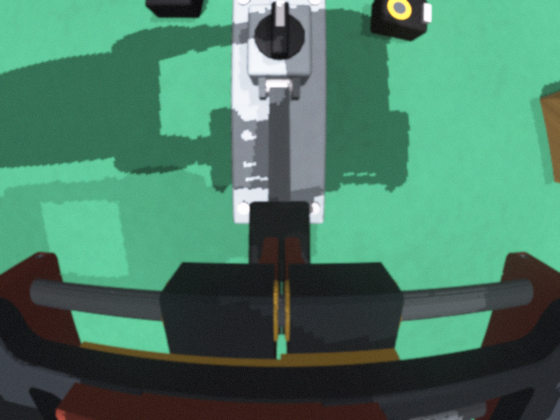

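View pics/t16z.png

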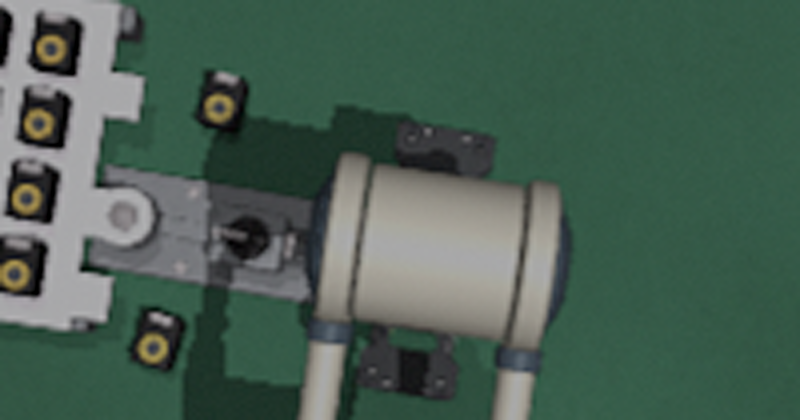

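Handle is fully up again, rack bed down, jack unmoved (knob (247,238) as before), pointer aligned. Second push, with the tilt corrected first.

```bash
python3 - <<'E'
from plan import *
plan([0.4745,-0.035,0.122],-10.3,2,0)
E
```

```text
[[[0.2,0.4,-0.3,7.1,0.3,-0.3,0],[0.2,0.4,-0.3,7.1,0.3,-0.2,0]]]
```

```bash
python3 -m pendant '[[[0.2,0.4,-0.3,6,0.3,-0.3,0],[0.2,0.4,-0.3,6,0.3,-0.3,0],[0,0,0,8,-0.5,0,0],[0,0,0,8,-1.5,0,0],[0,0,0,8,-2,-0.3,0],[0,0,0,8,-2,-0.3,0],[0,0,0,8,-2,-0.5,0]]]'>/dev/null; python3 - <<'E'
from plan import *
rep()
E
```

```text
t 14.45 p [ 0.473  -0.0433  0.0822] head -10.35 down -1.0 [ 0.0034 -0.0027] F [-0.45  4.08  6.77] M [ 0.63  0.   -0.02] w 0.008 q [-9.20e+00 -1.31e+01  1.04e+02 -1.00e-01  8.89e+01  1.10e+00]
```

```bash
python3 -m pendant '[[[0,0,0,7,-1,-0.3,0],[0,0,0,7,-1,0,0],[0,0,0,7,-0.5,0,0]]]'>/dev/null; python3 - <<'E'
from plan import *
rep()
E
```

```text
t 14.75 p [ 0.4728 -0.0449  0.0626] head -10.33 down -1.0 [0.0065 0.0005] F [-3.26  1.85  9.72] M [0.45 0.53 0.02] w 0.003 q [-9.600e+00 -1.260e+01  1.056e+02  1.000e-01  8.660e+01  7.000e-01]
```

```bash
python3 -m pendant '[[[0,0,0,5,-0.5,0,0],[0,0,0,3.5,0,0,0],[0,0,0,3.5,0,0,0]]]'>/dev/null; python3 - <<'E'
from plan import *
rep()
E
```

```text
t 15.05 p [ 0.473  -0.0448  0.0586] head -10.29 down -1.0 [0.0095 0.0024] F [-13.77   1.35  26.04] M [0.46 2.29 0.11] w 0.007 q [ -9.7 -12.5 106.    0.2  86.1   0.6]
```

```bash
python3 -m pendant '[[[0,0,0,3,0,-1.5,0],[0,0,0,3,0,-1,0],[0,0,0,3,0,-0.5,0]]]'>/dev/null; python3 - <<'E'
from plan import *
rep(); c=snap('top','t17'); a=c['frame'][170:275,200:400,::-1]; cv2.imwrite('pics/t17z.png',cv2.resize(a,None,fx=4,fy=4,interpolation=cv2.INTER_CUBIC)); c=snap('scene','s17'); w=snap('wrist','w17')
b=c['frame'][170:300,240:400,::-1]; cv2.imwrite('pics/s17z.png',cv2.resize(b,None,fx=4.5,fy=4.5,interpolation=cv2.INTER_CUBIC))
rep()
E
```

```text
t 15.35 p [ 0.4727 -0.0448  0.0592] head -10.29 down -0.9998 [0.0199 0.0015] F [-7.46  0.61 17.31] M [0.33 1.37 0.05] w 0.006 q [ -9.7 -13.2 106.4   0.3  85.6   0.6]
t 15.5 p [ 0.4727 -0.0448  0.0592] head -10.29 down -0.9998 [0.0197 0.0016] F [-6.99  1.94 17.99] M [0.31 1.19 0.08] w 0.003 q [ -9.7 -13.2 106.4   0.3  85.6   0.6]
```

View pics/s17z.png

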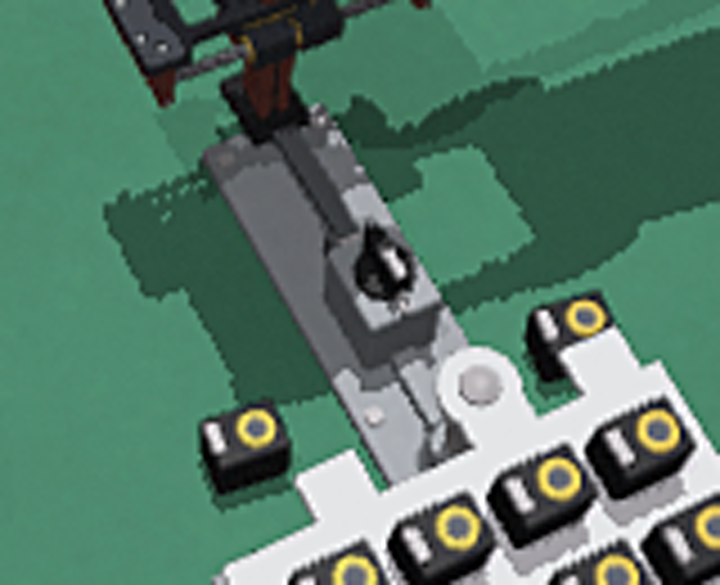

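View pics/w17.png

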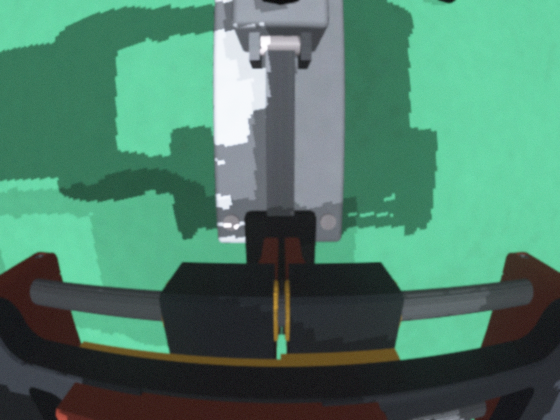

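View pics/t17z.png

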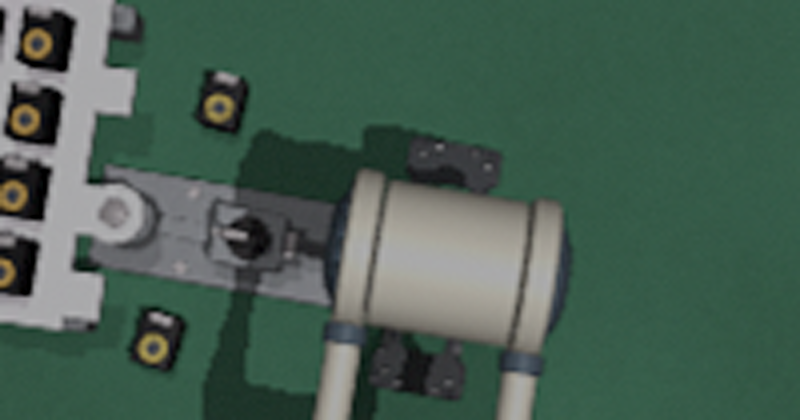

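```bash
python3 - <<'E'
from h import *
for n in ('t13','t17'):
    t=np.load('pics/%s.npz'%n)
    for (x,y) in [(120,212),(123,235),(15,290)]:
        u,v=200+x/4,170+y/4; 
        q=[world(t,u+i,v+j)[2] for i in(-1,0,1) for j in(-1,0,1)]
        print(n,(x,y),np.round(np.median(q),4))
for n in ('s13','s17'):
    s=np.load('pics/%s.npz'%n)
    for (x,y) in ([(470,380),(480,390)] if n=='s17' else [(472,408),(470,395)]): print(n,world(s,240+x/4.5,170+y/4.5).round(4))
    for (x,y) in ([(480,418)] if n=='s17' else [(472,440)]): print(n,'rim',world(s,240+x/4.5,170+y/4.5).round(4))
E
```

```text
t13 (120, 212) 0.0776
t13 (123, 235) 0.0714
t13 (15, 290) 0.1048
t17 (120, 212) 0.1064
t17 (123, 235) 0.1031
t17 (15, 290) 0.1285
s13 [0.5142 0.1907 0.0735]
s13 [0.5103 0.1843 0.0733]
s13 rim [0.5228 0.2024 0.0662]
s17 [0.5171 0.188  0.1036]
s17 [0.5166 0.1953 0.1038]
s17 rim [0.5234 0.2048 0.0959]
```

The lug has risen about 29 mm (28 expected at full stroke), and the hold force is steady at about 18 N. The jack hasn't moved. Handing in.

```bash
python3 - <<'E'
from plan import *
rep(); print(finish_job())
E
```

```text
t 15.5 p [ 0.4727 -0.0448  0.0592] head -10.29 down -0.9998 [0.0197 0.0016] F [-6.99  1.94 17.99] M [0.31 1.19 0.08] w 0.003 q [ -9.7 -13.2 106.4   0.3  85.6   0.6]
the job is handed in; nothing more can be done
None
```

The job is handed in at 15.5 s, with the arm holding the handle down and the rack's edge carried by the jack. The tool reports no verdict, so the results below are my own checks.

- **Valve:** I turned the knob about 64° clockwise until its pointer lined up with the rib. It still lined up in the close views after release, after placing the jack and after the first pump.
- **Placing:** I carried the jack up the lane by its housing, about 4–8 mm off the bench, and set it flat. Four estimates from two cameras put the saddle within about 1.2 mm of the round lug's centre.
- **Pumping:** I pushed the handle to its stop and let it return fully up. I then pushed it down to the stop again and held it there.
- **Last checks:** The lug rose about 29 mm, against 28 expected for a full stroke. The push held at about 18 N, and the jack had not shifted in the top view. Both loose coils showed no movement; I didn't re-measure the tape roll and screwdriver, but the arm never went near them.

**Force and agreement:**
- **First stroke:** It ended harder than I meant. The fingertips reached 40 N vertical, about 43 N in all, with 16 N of that sideways. The jack did not move. This was the fingers on the paddle, not the gripper's body, and the second push stayed below 30 N.
- **Final hold:** About 7 N of sideways force remained.
- **Cameras:** The scene camera read about 2–3 mm more in y than the top camera, so I centred the saddle with offsets measured inside one image.

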